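Shake-test two power modules: reject the loose one, dock the sound one

ROBOT

A 6-joint arm with a two-finger parallel gripper is mounted at the origin on the work surface. World frame = base frame: x ahead of the robot, y to its left, z up, the work surface at z = 0. Lengths are in m, angles in rad, forces in N, time in s.
With the tool pointing down it reaches from about 0.3 to 0.875 m from the base axis. Payload 6.4 kg.
Tool frame: the origin (TCP) lies at the very end of the fingers, on their centre line; the grasp point (between the pads) lies 19 mm behind it; z points along the fingers, y is the line along which they close (so a half turn about z gives the same grasp; the last joint's range is limited). The gripper opens to 85 mm and grips with 20 to 120 N. Pads are 22 mm wide; open, the fingers measure 114 mm over their backs; the gripper's body (76 mm by 85 mm) begins 54 mm behind the grasp point. The pads swing forward as they close: fully open they stand 13 mm farther back than shut.
Start: joints at [-1.549, 0.181, 1.607, -0, 1.354, -0.206], TCP at [0.13, -0.56, 0.231] pointing down, gripper open.
Joint ranges: [-2.99, 2.99], [-0.89, 2.07], [0.3, 2.58], [-1.14, 4.28], [0, 2.63], [-3.12, 3.12]. Speed limits (rad/s): [2.57, 2.57, 3.01, 3.14, 3.14, 3.14].

INTERFACE

Orientations are given as a unit quaternion [w, x, y, z].
In Python, from bench import ctrl, camera, calibration, order, outline_of gives the robot as it stands.
- The arm moves only by the tool move_arm, never from a script. Its argument "series" is a list that holds one entry, the list of rows, each a list of 5 numbers: the opening, from 0 (shut) to 1 (fully open), then the shift along the tool's x, y, z in mm, then the turn about the tool's z in rad. A call has exactly 10 rows; each row is the pose to reach, as a shift and turn from the pose commanded when the call began, along the tool's axes at that moment; what a row does not reach only later rows make up. A row lasts 1/12 s, in which the tool goes at most 41.7 mm and 7.16 degrees, less where a joint would pass 70% of its speed; a pose out of reach is approached as far as the arm can. A call with a gripper value outside its range is refused whole. The fingers move at their own pace and stop on an object; the grip force is fixed at half the most. Time passes only in rows, so rows that repeat a pose let the fingers close, or fill a call up. It gives the time, the measured TCP pose, the force, the opening and the grip force at its end, in the units of the state.
- ctrl.get_obs(): the state, without advancing time (a new reading comes with each control period).
- camera(name): name is "scene" or "top"; returns (picture, depth): 384x512x3 uint8, blue, green, red; 384x512 float32, m along the optical axis (not along the pixel's ray), 0 where there is no reading.
- calibration(name): a dict with "intrinsics" (3x3 intrinsics, pixels), "rvec" (rotation vector, rad) and "tvec" (3), from world to camera coordinates, as OpenCV has them. Camera axes: x right, y down, z forward; pixel columns grow to the right and rows downward; lengths in m; the calibration is good to about 2 mm. A picture is of the moment at which its call begins. calibration takes no time and is no camera call.
- order.hand_in(): hands the job in; it is judged then, once.
Trained networks look in the newest picture that a camera, given by its name, has taken for a name from the list of things; names that differ only in an ending like _2 or _b are one class to them, and where a whole thing is asked for, a point or a joint stands for the part that bears it (a point fixed in the world has none). Each returns a list of dicts, best first, with "conf" (0 to 1); they miss things now and then, are a little off and sometimes report something else, mostly with a low value. They report only what shows in the picture. A call takes as long as a camera call. They do not tell look-alikes from the thing itself.
- outline_of(target, camera): "region" (384x512 bool, what is visible of it) and "bbox" ([centre column, centre row, width, height] in pixels, round what is visible of it).
The state is a dict: "time_s": time; "q": joint angles; "dq": joint speeds; "joint_efforts": joint torques, N m; "eef_pos": TCP position; "eef_rot": TCP orientation; "wrist_force": force on the tool from outside, world axes, zero at the start; "torque": the same for the moment, N m; "opening": opening from 0.0 (shut) to 1.0 (fully open); "grasp_force": force on a finger pad.
Only numpy, scipy, OpenCV 4.12 (cv2) and the standard library are available. Lean on these libraries where they do the work, as an engineer would, in place of code of your own. Each camera call takes 0.05 s, during which the arm holds its last target. There are 200 camera calls.

TASK

One of the two identical grey power modules on the blue mat came back with a part broken loose inside. Pick them up and rock or shake them gently end to end, a few times back and forth, until you have felt the loose part slide both ways in the bad one; stand that one upright in the red reject tray, and press the sound one gently down into the test dock until it is fully home. Set nothing down hard, and leave the circuit board, tape and screwdriver where they lie.

Things in the scene. Friction and masses are not known exactly. Their poses are not given: they have to be found in the camera images.
- module_a_center (a point): centre of the first power module: sealed die-cast box, grey with dark lid and foot and a white label on top, 104 mm long (its x), 46 mm wide (y), 56 mm high (z, up), 0.35 to 0.5 kg. The point is half-way up, 28 mm above its flat underside. Both ends are alike. It starts upright on the mat. Its twin looks the same; weight does not tell them apart.
- module_b_center (a point): centre of the second module, the twin of the first in every size and look. In just one of the two, either one, a 100 g disc (a choke broken off its board) lies loose, at first near the middle of a closed slippery cavity that runs along x; it can slide 29 mm towards either end. In the other nothing moves.
- module_a: the first module, its origin now at the centre of its underside, axes as its centre. A loose disc slides when its module is tilted end-down by more than about 12 deg (at 30 deg it runs from end to end in under half a second) or is jerked along x at more than 2 m/s2, and knocks lightly on the end wall.
- module_b: the second module, its origin now at the centre of its underside, axes as its centre. A loose disc stays at the end it slid to when its module is level again: compared at the same place, level, the moment at the wrist differs by about 0.057 N m between the disc at one end and at the other.
- dock_seat (a point): centre of the test dock's seat, where the centre of a module's underside comes when fully home, 22 mm above the table. The dock is a black base 150 x 96 mm with aluminium end walls and corner guides; a module goes in from above, long axis along this point's x, either way round.
- dock: the fixed test dock; origin under its centre, on the mat, axes as the seat, 20 mm below the seat. Its guides leave 1.8 mm play all round, rise 22 mm above the seat and flare outward for 8 mm more. Between the corner guides the long sides are open over 71 mm for fingers, down to 10 mm below the seat.
- dock_connector (a joint): how far the dock's cream connector block (56 x 30 mm, in the middle, 8 mm above the seat at 0) is pressed down, m. Friction holds it: it takes about 10 N in all, so a module's own weight (3.5 to 5 N) leaves it 8 mm short of home; pressed with some 6 N more it sinks and stays, until it bottoms with the module at the seat (0.008).
- reject_tray: red open tray with a dark foam floor, fixed, outside 190 (x) x 160 (y) x 35 mm high, walls and floor 4 mm thick; origin at the centre of its underside on the mat. It is empty and large enough for a module in any direction along it.
- mat: blue antistatic mat, 2 mm thick, fixed flat on the trolley's wooden top (top of the mat 2 mm above the table); 620 x 1140 mm.
- circuit_board: bystander: a red circuit board, 85 x 60 x 12 mm with its parts, lying on the mat; origin at the centre of its underside.
- tape_roll: bystander: roll of yellow tape lying flat, 72 mm across, 19 mm high; origin at the centre of its underside.
- screwdriver: bystander: orange-handled screwdriver, 170 mm long, lying on the mat.
Mind the look-alikes: they are no part of the job. Leave any pink look-alike of the module_a alone.

How it is judged:
On the way, in this order (a step that is already met when the one before it is completed fails the run):
1. with the bad module held clear of the mat (centre 55 mm or more above the table), its loose part has slid to the end on the side of the module's +x (((distance between choke_c0 and module_a_center below 0.055 m and height (world z) of module_a_center above 0.055 m and x of choke_c0 in the frame of module_a_center above 0.018 m) or (distance between choke_c0 and module_b_center below 0.055 m and height (world z) of module_b_center above 0.055 m and x of choke_c0 in the frame of module_b_center above 0.018 m))), for 0.02 s.
2. and then, still held clear, to the other end (((distance between choke_c0 and module_a_center below 0.055 m and height (world z) of module_a_center above 0.055 m and x of choke_c0 in the frame of module_a_center below -0.018 m) or (distance between choke_c0 and module_b_center below 0.055 m and height (world z) of module_b_center above 0.055 m and x of choke_c0 in the frame of module_b_center below -0.018 m))), for 0.02 s.
At the end, for the whole second after the job is handed in: the module with the loose part stands upright (within 0.15 rad) on the floor of the red tray, and the sound one is home in the dock (within 1.8 mm of the seat in height, 5 mm sideways, 0.06 rad of upright, 0.1 rad of the dock's direction, either way round), both at rest (((distance between choke_c0 and module_a_center below 0.055 m and x of module_a_center in the frame of reject_tray between -0.09 and 0.09 m and y of module_a_center in the frame of reject_tray between -0.075 and 0.075 m and z of module_a_center in the frame of reject_tray below 0.042 m and angle between module_a_center's own z axis and vertical below 0.15 rad and linear speed of each of module_a, module_b below 0.02 m/s and angular speed of each of module_a, module_b below 0.2 rad/s and horizontal distance between module_b_center and dock_seat below 0.005 m and z of module_b_center in the frame of dock_seat between 0.024 and 0.0298 m and angle between module_b_center's own z axis and vertical below 0.06 rad and angle between the x axis of module_b_center and the x axis of dock_seat, either way round below 0.1 rad) or (distance between choke_c0 and module_b_center below 0.055 m and x of module_b_center in the frame of reject_tray between -0.09 and 0.09 m and y of module_b_center in the frame of reject_tray between -0.075 and 0.075 m and z of module_b_center in the frame of reject_tray below 0.042 m and angle between module_b_center's own z axis and vertical below 0.15 rad and linear speed of each of module_b, module_a below 0.02 m/s and angular speed of each of module_b, module_a below 0.2 rad/s and horizontal distance between module_a_center and dock_seat below 0.005 m and z of module_a_center in the frame of dock_seat between 0.024 and 0.0298 m and angle between module_a_center's own z axis and vertical below 0.06 rad and angle between the x axis of module_a_center and the x axis of dock_seat, either way round below 0.1 rad))); the robot touches nothing.
It fails at once if a module is pressed or dropped on the dock, the tray or the mat with more than 60 N (contact force between any of module_a, module_b and dock above 60 N or contact force between any of module_a, module_b and reject_tray above 60 N or contact force between any of module_a, module_b and mat above 60 N).
It fails at once if the shaking is so hard that the loose part hits its housing with more than 15 N (contact force between choke_c0 and module_a above 15 N or contact force between choke_c0 and module_b above 15 N).
It fails at once if the circuit board, tape roll or screwdriver is moved by more than 30 mm (distance of any of circuit_board, tape_roll, screwdriver from where it was at the start of the episode above 0.03 m).
It also fails if it takes over 72 s, if anything falls off the work surface, if the arm or the gripper's body presses on something with over 40 N, if the wrist force passes 120 N, or if a joint passes its speed limit or range.

## Working session

There is one attempt and no reset: what is moved stays moved. The work goes in short steps, Python scripts to look and compute and a tool call to move; the robot and the scene stay as the last step left them, time stands still between calls to the robot, and variables do not carry over. Pictures are saved under pics/ and viewed, at most 10 in all, crops included, and the job is handed in when it is done.

Besides the shell and the picture viewer there is one more tool, called after "Request:" as name(argument=value, ...) on one line, values as JSON. move_arm: Moves the arm, as the interface text tells. Its arguments: {"type":"object","properties":{"series":{"type":"array","items":{"type":"array","items":{"type":"array","items":{"type":"number"}}}}},"required":["series"]}

```bash
mkdir -p pics
cat > h.py <<'E'
import numpy as np, cv2
from bench import ctrl,camera,calibration,order,outline_of
def pts(name,depth,mask):
    c=calibration(name);K=np.array(c["intrinsics"]);R=cv2.Rodrigues(np.array(c["rvec"],float))[0];t=np.array(c["tvec"],float).ravel()
    v,u=np.nonzero(mask&(depth>0));d=depth[v,u]
    P=np.c_[(u-K[0,2])/K[0,0]*d,(v-K[1,2])/K[1,1]*d,d]
    return (P-t)@R
E
python3 - <<'E'
from h import *
for n in("scene","top"):
    p,d=camera(n);cv2.imwrite(f"pics/{n}0.png",p)
    for t in("module_a","dock","reject_tray","circuit_board","tape_roll","screwdriver"):
        for o in outline_of(t,n):
            q=pts(n,d,o["region"])
            if len(q)<5: continue
            top=q[q[:,2]>np.percentile(q[:,2],95)-.008]
            r=cv2.minAreaRect((top[:,:2]*1000).astype(np.float32))
            print(n,t,round(o["conf"],2),np.round(o["bbox"]),"ztop",round(np.percentile(q[:,2],95),3),"rect",np.round(r[0]),np.round(r[1]),round(r[2],1))
o=ctrl.get_obs();print(o)
E
```

```text
scene module_a 0.98 [221. 154.  24.  26.] ztop 0.062 rect [343. -23.] [ 46. 101.] 51.1
scene module_a 0.87 [270. 164.  24.  36.] ztop 0.062 rect [473.  79.] [ 45. 105.] 79.1
scene module_a 0.84 [272. 136.  28.  19.] ztop 0.061 rect [356. 173.] [103.  48.] 43.5
scene module_a 0.68 [326. 231.  39.  45.] ztop 0.061 rect [764.  79.] [105.  48.] 2.8
scene module_a 0.64 [225. 186.  28.  38.] ztop 0.062 rect [475. -83.] [ 46. 108.] 87.6
scene module_a 0.51 [280. 227.  26.  43.] ztop 0.03 rect [685. -25.] [ 21. 139.] 84.3
scene dock 0.59 [137. 217.  38.  55.] ztop 0.052 rect [ 435. -348.] [ 66. 126.] 75.5
scene reject_tray 0.82 [334. 140.  72.  51.] ztop 0.037 rect [464. 358.] [192. 165.] 8.7
scene reject_tray 0.59 [268. 166.  21.  34.] ztop 0.062 rect [474.  78.] [ 43. 102.] 79.5
scene circuit_board 0.78 [338. 200.  30.  20.] ztop 0.016 rect [682. 189.] [58. 84.] 89.5
scene tape_roll 0.66 [222. 257.  25.  25.] ztop 0.024 rect [ 679. -200.] [69. 69.] 61.9
scene screwdriver 0.88 [279. 227.  30.  46.] ztop 0.03 rect [686. -22.] [ 23. 139.] 82.7
scene screwdriver 0.54 [225. 187.  26.  38.] ztop
[... 909 characters left out ...]
7, 'q': array([-1.54929894e+00,  1.80761409e-01,  1.60701991e+00, -2.10223429e-05,
        1.35378761e+00, -2.06273948e-01]), 'dq': array([-6.77256849e-05,  9.68928199e-04,  1.35061025e-04, -7.27922629e-04,
        4.22021534e-04, -5.77073725e-04]), 'joint_efforts': array([ 5.05828320e-04, -4.44712329e+01, -3.51615465e+01, -1.52023795e-04,
        8.02627528e-04,  1.01540587e-05]), 'eef_pos': array([ 0.12986436, -0.56015296,  0.23130054]), 'eef_rot': array([ 1.08608666e-05,  9.93521776e-01,  1.13641893e-01, -1.13149133e-05]), 'wrist_force': array([-0.45273889,  0.75143764,  0.38596874]), 'torque': array([0.0273816 , 0.03603649, 0.03535629]), 'grasp_force': 0.0, 'opening': 0.9995313125388776}
```

View pics/scene0.png

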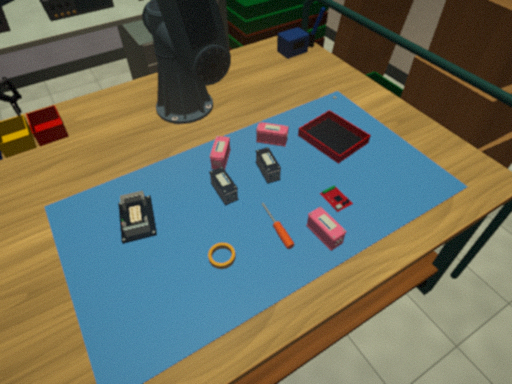

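View pics/top0.png

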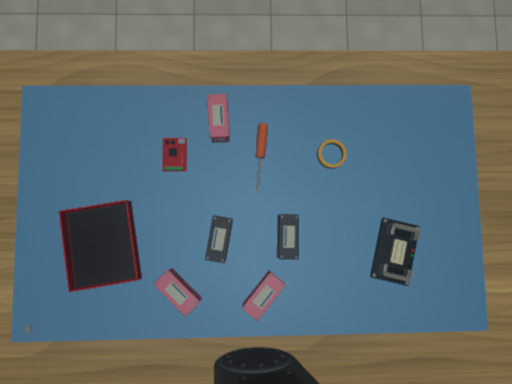

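The grey modules are at top-view pixels (288,237), world (475,-81) mm, and (219,239), world (472,81). What could be mistaken for them: the pink boxes at (263,295), (178,292) and (219,119). The dock is at (397,253) and the tray at (102,246). I'll check the choice in a close crop while setting out.

```bash
python3 - <<'E'
import cv2
p=cv2.imread("pics/top0.png")[190:330,150:430]
cv2.imwrite("pics/crop1.png",cv2.resize(p,None,fx=2.8,fy=2.8,interpolation=cv2.INTER_CUBIC))
E
cat >> h.py <<'E'
from scipy.spatial.transform import Rotation as Rot
def go(xyz,yaw):
    "shift (mm) and turn from measured pose to TCP xyz (mm) with tool x at yaw deg (mod 180)"
    o=ctrl.get_obs();w=o["eef_rot"];R=Rot.from_quat([w[1],w[2],w[3],w[0]]).as_matrix()
    y0=np.degrees(np.arctan2(R[1,0],R[0,0]))
    t=(y0-yaw+90)%180-90
    print("t",round(o["time_s"],2),"pos",np.round(o["eef_pos"]*1000,1),"yaw",round(y0,2),"zt",np.round(R[:,2],3),"op",round(o["opening"],2),"gf",round(o["grasp_force"],1),"q6",round(o["q"][5],2))
    print(" shift",np.round(R.T@(np.array(xyz)-o["eef_pos"]*1000),1),"turn",round(np.radians(t),3))
    F=o["wrist_force"];T=o["torque"]
    print(" F tool",np.round(R.T@F,2),"T tool",np.round(R.T@T,4))
E
```

```text
(no output)
```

View pics/crop1.png

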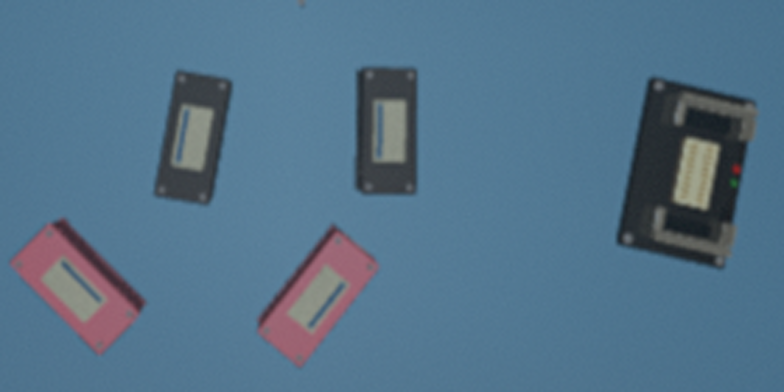

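Request:
move_arm(series=[[[1, 444, -389, 80, 0.254], [1, 444, -389, 80, 0.254], [1, 444, -389, 80, 0.254], [1, 444, -389, 80, 0.254], [1, 444, -389, 80, 0.254], [1, 444, -389, 80, 0.254], [1, 444, -389, 80, 0.254], [1, 444, -389, 80, 0.254], [1, 444, -389, 80, 0.254], [1, 444, -389, 80, 0.254]]])

```text
time_s: 1.53
eef_pos: [0.3718, -0.2233, 0.1755]
eef_rot: [0.0, 1.0, -0.013, 0.0]
wrist_force: [1.3, -0.4, 0.6]
opening: 1.0
grasp_force: 0.0
```

```bash
python3 -c "
from h import *
go([475,-82,150],-1.5)"
```

```text
t 1.53 pos [ 371.8 -223.3  175.5] yaw -1.52 zt [ 0.001 -0.001 -1.   ] op 1.0 gf 0.0 q6 0.78
 shift [  99.4 -144.    25.5] turn -0.0
 F tool [ 1.28  0.35 -0.6 ] T tool [-0.0451  0.0228  0.0385]
```

The crop shows the two grey modules at (190,137) and (387,130), clearly distinct from the pink boxes. The dock is at right, with its cream connector.

Request:
move_arm(series=[[[1, 99.4, -143, 40, 0], [1, 99.4, -143, 40, 0], [1, 99.4, -143, 40, 0], [1, 99.4, -143, 40, 0], [1, 99.4, -143, 40, 0], [1, 99.4, -143, 75, 0], [1, 99.4, -143, 105, 0], [1, 99.4, -143, 135, 0], [1, 99.4, -143, 155, 0], [1, 99.4, -143, 164, 0]]])

```text
time_s: 2.37
eef_pos: [0.472, -0.084, 0.0086]
eef_rot: [-0.001, 1.0, -0.013, -0.002]
wrist_force: [0.2, 0.7, 0.4]
opening: 0.997
grasp_force: 0.0
```

Request:
move_arm(series=[[[0, 0, 0, 0, 0], [0, 0, 0, 0, 0], [0, 0, 0, 0, 0], [0, 0, 0, 0, 0], [0, 0, 0, 0, 0], [0, 0, 0, 0, 0], [0, 0, 0, 0, 0], [0, 0, 0, 0, 0], [0, 0, 0, 0, 0], [0, 0, 0, 0, 0]]])

```text
time_s: 3.2
eef_pos: [0.4756, -0.0852, 0.0132]
eef_rot: [0.001, 1.0, -0.013, 0.002]
wrist_force: [-0.8, 0.9, 6.8]
opening: 0.531
grasp_force: 63.3
```

```bash
python3 -c "
from h import *
go([475,-82,150],-1.5)"
```

```text
t 3.2 pos [475.6 -85.2  13.2] yaw -1.51 zt [ 0.003 -0.001 -1.   ] op 0.53 gf 63.3 q6 1.17
 shift [  -0.2   -3.  -136.8] turn -0.0
 F tool [-0.84 -0.88 -6.76] T tool [ 0.3326 -0.1954  0.0602]
```

Request:
move_arm(series=[[[0, 0, 0, -5, 0], [0, 0, 0, -15, 0], [0, 0, 0, -30, 0], [0, 0, 0, -50, 0], [0, 0, 0, -70, 0], [0, 0, 0, -90, 0], [0, 0, 0, -100, 0], [0, 0, 0, -100, 0], [0, 0, 0, -100, 0], [0, 0, 0, -100, 0]]])

```text
time_s: 4.03
eef_pos: [0.4731, -0.0842, 0.1102]
eef_rot: [-0.0, 1.0, -0.013, -0.001]
wrist_force: [-0.5, 0.7, -6.1]
opening: 0.531
grasp_force: 62.4
```

```bash
python3 -c "
from h import *
go([475,-82,110],-1.5)"
```

```text
t 4.03 pos [473.1 -84.2 110.2] yaw -1.5 zt [-0.002  0.001 -1.   ] op 0.53 gf 62.4 q6 1.17
 shift [ 1.9 -2.3  0.2] turn -0.0
 F tool [-0.53 -0.69  6.11] T tool [-0.0125 -0.008   0.0191]
```

Request:
move_arm(series=[[[0, -8, 0, 0, 0], [0, -24, 0, 0, 0], [0, -44, 0, 0, 0], [0, -24, 0, 0, 0], [0, -4, 0, 0, 0], [0, 10, 0, 0, 0], [0, 17, 0, 0, 0], [0, 20, 0, 0, 0], [0, 20, 0, 0, 0], [0, 20, 0, 0, 0]]])

```text
time_s: 4.87
eef_pos: [0.4928, -0.0848, 0.1105]
eef_rot: [-0.0, 1.0, -0.013, -0.001]
wrist_force: [-0.2, -0.3, -4.1]
opening: 0.535
grasp_force: 63.3
```

```bash
python3 -c "
from h import *
go([475,-82,110],-1.5)"
```

```text
t 4.87 pos [492.8 -84.8 110.5] yaw -1.49 zt [-0.002  0.001 -1.   ] op 0.53 gf 63.3 q6 1.19
 shift [-17.9  -2.3   0.5] turn 0.0
 F tool [-0.15  0.3   4.11] T tool [ 0.0177  0.0041 -0.0048]
```

Request:
move_arm(series=[[[0, 8, 0, 0, 0], [0, 24, 0, 0, 0], [0, 44, 0, 0, 0], [0, 24, 0, 0, 0], [0, 4, 0, 0, 0], [0, -10, 0, 0, 0], [0, -17, 0, 0, 0], [0, -20, 0, 0, 0], [0, -20, 0, 0, 0], [0, -20, 0, 0, 0]]])

```text
time_s: 5.7
eef_pos: [0.475, -0.085, 0.1119]
eef_rot: [0.0, 1.0, -0.013, 0.001]
wrist_force: [0.2, 0.3, -4.1]
opening: 0.53
grasp_force: 63.4
```

```bash
python3 -c "
from h import *
go([475,-82,110],-1.5)"
```

```text
t 5.7 pos [475.  -85.  111.9] yaw -1.52 zt [ 0.002 -0.001 -1.   ] op 0.53 gf 63.4 q6 1.17
 shift [-0.1 -3.   1.9] turn -0.0
 F tool [ 0.17 -0.26  4.13] T tool [-0.0001  0.011   0.0031]
```

```bash
cat >> h.py <<'E'
def tq(n=10):
    T=[]
    for i in range(n):
        camera("top");o=ctrl.get_obs();w=o["eef_rot"];R=Rot.from_quat([w[1],w[2],w[3],w[0]]).as_matrix()
        T.append(np.r_[R.T@o["torque"],R.T@o["wrist_force"],o["eef_pos"]*1000])
    print("mean",np.round(np.mean(T,0),4),"std",np.round(np.std(T,0),4),"t",round(o["time_s"],2))
E
python3 -c "
from h import *
tq()"
```

```text
mean [ 1.700000e-03 -3.270000e-02 -3.100000e-03  6.600000e-02 -4.030000e-02
  4.661300e+00  4.745385e+02 -8.472100e+01  1.114684e+02] std [0.0279 0.0282 0.0358 0.3949 0.3438 0.4052 0.3346 0.1355 0.2025] t 6.2
```

Request:
move_arm(series=[[[0, -10, 0, 0, 0], [0, -30, 0, 0, 0], [0, -56, 0, 0, 0], [0, -30, 0, 0, 0], [0, -4, 0, 0, 0], [0, 14, 0, 0, 0], [0, 24, 0, 0, 0], [0, 28, 0, 0, 0], [0, 28, 0, 0, 0], [0, 28, 0, 0, 0]]])

```text
time_s: 7.03
eef_pos: [0.5008, -0.085, 0.1107]
eef_rot: [-0.0, 1.0, -0.013, -0.001]
wrist_force: [0.1, -0.2, -5.0]
opening: 0.533
grasp_force: 63.7
```

```bash
python3 -c "
from h import *
tq()"
```

```text
mean [-2.000000e-03  3.080000e-02 -8.900000e-03 -8.900000e-02  2.543000e-01
  4.716000e+00  5.014455e+02 -8.524320e+01  1.111974e+02] std [0.0263 0.0214 0.032  0.4216 0.5012 0.3481 0.4425 0.1299 0.2116] t 7.53
```

Request:
move_arm(series=[[[0, 10, 0, 0, 0], [0, 30, 0, 0, 0], [0, 56, 0, 0, 0], [0, 30, 0, 0, 0], [0, 4, 0, 0, 0], [0, -14, 0, 0, 0], [0, -24, 0, 0, 0], [0, -28, 0, 0, 0], [0, -28, 0, 0, 0], [0, -28, 0, 0, 0]]])

```text
time_s: 8.37
eef_pos: [0.4754, -0.0851, 0.1121]
eef_rot: [0.0, 1.0, -0.013, 0.001]
wrist_force: [0.3, -1.0, -4.3]
opening: 0.525
grasp_force: 64.2
```

```bash
python3 -c "
from h import *
tq()"
```

```text
mean [ 2.500000e-03 -1.530000e-02 -1.570000e-02  2.410000e-02 -2.847000e-01
  4.779400e+00  4.747213e+02 -8.477400e+01  1.115545e+02] std [0.0251 0.0288 0.0314 0.4598 0.4084 0.4271 0.469  0.1573 0.2608] t 8.87
```

The wrist moment flips by about 0.05 to 0.06 N m with each shake, and in the expected direction. I'll confirm once more with the measurement at the same place.

Request:
move_arm(series=[[[0, -10, 0, 0, 0], [0, -30, 0, 0, 0], [0, -56, 0, 0, 0], [0, -30, 0, 0, 0], [0, -4, 0, 0, 0], [0, 12, 0, 0, 0], [0, 18, 0, 0, 0], [0, 16, 0, 0, 0], [0, 8, 0, 0, 0], [0, 0, 0, 0, 0]]])

```text
time_s: 9.7
eef_pos: [0.472, -0.0841, 0.1107]
eef_rot: [-0.0, 1.0, -0.013, -0.001]
wrist_force: [-0.2, 0.3, -5.6]
opening: 0.532
grasp_force: 65.2
```

```bash
python3 -c "
from h import *
tq(16)
go([462,362,120],8.5)"
```

```text
mean [ 2.900000e-03  1.370000e-02  3.800000e-03  1.560000e-02 -4.340000e-02
  4.767800e+00  4.735006e+02 -8.451940e+01  1.112449e+02] std [0.0421 0.0308 0.0252 0.415  0.6385 0.4792 1.2099 0.3092 0.3635] t 10.5
t 10.5 pos [474.1 -84.6 111.3] yaw -1.49 zt [-0.  0. -1.] op 0.53 gf 65.2 q6 1.17
 shift [ -23.7 -446.1   -8.7] turn -0.174
 F tool [0.58 0.06 5.24] T tool [ 0.0302  0.0125 -0.0431]
```

Request:
move_arm(series=[[[0, 10, 0, 0, 0], [0, 30, 0, 0, 0], [0, 58, 0, 0, 0], [0, 30, 0, 0, 0], [0, 2, 0, 0, 0], [0, -14, 0, 0, 0], [0, -20, 0, 0, 0], [0, -16, 0, 0, 0], [0, -8, 0, 0, 0], [0, 0, 0, 0, 0]]])

```text
time_s: 11.33
eef_pos: [0.4766, -0.0852, 0.1122]
eef_rot: [0.0, 1.0, -0.013, 0.001]
wrist_force: [-0.4, -0.5, -3.5]
opening: 0.532
grasp_force: 65.2
```

```bash
python3 -c "
from h import *
tq(25)
go([462,362,120],8.5)"
```

```text
mean [-1.000000e-03 -2.570000e-02 -1.800000e-03  1.950000e-02  1.568000e-01
  4.533100e+00  4.744445e+02 -8.467850e+01  1.114132e+02] std [0.0313 0.0497 0.0348 0.5378 0.5149 0.7067 1.0492 0.2493 0.3205] t 12.58
t 12.58 pos [474.1 -84.6 111.4] yaw -1.5 zt [ 0.  0. -1.] op 0.53 gf 65.2 q6 1.17
 shift [ -23.8 -446.1   -8.6] turn -0.175
 F tool [0.01 0.66 4.41] T tool [ 0.0364 -0.0106  0.0143]
```

Five alternating readings agree, so this module is the bad one. Next I take it to the tray.

Request:
move_arm(series=[[[0, 0, -20, -2, 0], [0, 0, -55, -8, 0], [0, -5, -95, -8, -0.05], [0, -10, -136, -8, -0.1], [0, -15, -177, -8, -0.175], [0, -24, -218, -8, -0.175], [0, -24, -259, -8, -0.175], [0, -24, -300, -8, -0.175], [0, -24, -340, -8, -0.175], [0, -24, -370, -8, -0.175]]])

```text
time_s: 13.42
eef_pos: [0.4593, 0.2891, 0.1195]
eef_rot: [-0.0, 0.997, 0.075, 0.0]
wrist_force: [2.3, 0.3, -4.5]
opening: 0.53
grasp_force: 66.6
```

Request:
move_arm(series=[[[0, 13, -30, 0, 0], [0, 13, -60, 0, 0], [0, 13, -75, 0, 0], [0, 13, -75, 15, 0], [0, 13, -75, 35, 0], [0, 13, -75, 55, 0], [0, 13, -75, 70, 0], [0, 13, -75, 80, 0], [0, 13, -75, 80, 0], [0, 13, -75, 80, 0]]])

```text
time_s: 14.25
eef_pos: [0.4613, 0.3619, 0.0391]
eef_rot: [0.0, 0.997, 0.074, -0.0]
wrist_force: [2.9, -0.2, -5.4]
opening: 0.529
grasp_force: 69.3
```

```bash
python3 -c "
from h import *
go([462,362,18],8.5)"
```

```text
t 14.25 pos [461.3 361.9  39.1] yaw 8.52 zt [-0.001 -0.    -1.   ] op 0.53 gf 69.3 q6 1.88
 shift [ 0.7 -0.  21.1] turn 0.0
 F tool [2.85 0.65 5.44] T tool [-0.0168 -0.0798  0.0324]
```

Request:
move_arm(series=[[[0, 0, 0, 5, 0], [0, 0, 0, 10, 0], [0, 0, 0, 14, 0], [0, 0, 0, 16, 0], [0, 0, 0, 18, 0], [0, 0, 0, 19, 0], [0, 0, 0, 20, 0], [0, 0, 0, 21, 0], [0, 0, 0, 22, 0], [0, 0, 0, 22, 0]]])

```text
time_s: 15.08
eef_pos: [0.4617, 0.3622, 0.0191]
eef_rot: [0.0, 0.997, 0.074, 0.0]
wrist_force: [-5.6, -3.4, 8.6]
opening: 0.527
grasp_force: 71.0
```

```bash
python3 -c "
from h import *
go([462,362,18],8.5)"
```

```text
t 15.08 pos [461.7 362.2  19.1] yaw 8.54 zt [ 0. -0. -1.] op 0.53 gf 71.0 q6 1.89
 shift [0.3 0.2 1.1] turn 0.001
 F tool [-6.09  2.55 -8.6 ] T tool [-0.2827 -0.5548  0.0882]
```

Request:
move_arm(series=[[[0.65, 0, 0, 0, 0], [0.8, 0, 0, 0, 0], [1, 0, 0, 0, 0], [1, 0, 0, 0, 0], [1, 0, 0, 0, 0], [1, 0, 0, -15, 0], [1, 0, 0, -45, 0], [1, 0, 0, -85, 0], [1, 0, 0, -125, 0], [1, 0, 0, -125, 0]]])

```text
time_s: 15.92
eef_pos: [0.4663, 0.3646, 0.1513]
eef_rot: [-0.003, 0.997, 0.074, 0.007]
wrist_force: [2.1, 1.3, 0.1]
opening: 0.997
grasp_force: 0.0
```

```bash
python3 -c "
from h import *
go([472,81,140],-10.7)"
```

```text
t 15.92 pos [466.3 364.6 151.3] yaw 8.54 zt [ 0.013  0.006 -1.   ] op 1.0 gf 0.0 q6 1.88
 shift [-36.6 281.3   9.6] turn 0.336
 F tool [ 2.3  -0.93 -0.05] T tool [ 0.0443  0.0986 -0.021 ]
```

Request:
move_arm(series=[[[1, -4, 40, 0, 0.1], [1, -9, 80, 0, 0.2], [1, -14, 120, 0, 0.336], [1, -19, 160, 0, 0.336], [1, -23, 200, 10, 0.336], [1, -27, 240, 20, 0.336], [1, -32, 270, 30, 0.336], [1, -32, 280, 40, 0.336], [1, -32, 280, 40, 0.336], [1, -32, 280, 40, 0.336]]])

```text
time_s: 16.75
eef_pos: [0.4711, 0.0804, 0.1019]
eef_rot: [-0.0, 0.996, -0.094, -0.001]
wrist_force: [-0.2, 0.4, 0.1]
opening: 0.998
grasp_force: 0.0
```

Run:
```python
from h import *
go([472,80,12],-10.7)
p,d=camera("scene");cv2.imwrite("pics/s1.png",cv2.resize(p[100:260,190:400],None,fx=3.5,fy=3.5))
p,d=camera("top")
for o in outline_of("module_a","top"):
    q=pts("top",d,o["region"]);q=q[(q[:,2]<.075)]
    if len(q)<50: continue
    top=q[q[:,2]>np.percentile(q[:,2],95)-.008];r=cv2.minAreaRect((top[:,:2]*1000).astype(np.float32))
    print(round(o["conf"],2),np.round(o["bbox"]),round(top[:,2].mean(),4),np.round(r[0],1),np.round(r[1]),round(r[2],1))
```

```text
t 16.75 pos [471.1  80.4 101.9] yaw -10.83 zt [-0.001  0.001 -1.   ] op 1.0 gf 0.0 q6 1.68
 shift [ 1.   0.2 89.9] turn -0.002
 F tool [-0.25 -0.39 -0.06] T tool [0.0166 0.0556 0.0144]
0.9 [218. 119.  24.  47.] 0.0569 [762.2  80.8] [104.  46.] 3.1
0.83 [ 98. 246.  31.  45.] 0.0611 [461.4 363.1] [104.  47.] 8.5
0.77 [263. 296.  42.  49.] 0.0567 [340.4 -20.1] [ 46. 104.] 50.6
```

View pics/s1.png

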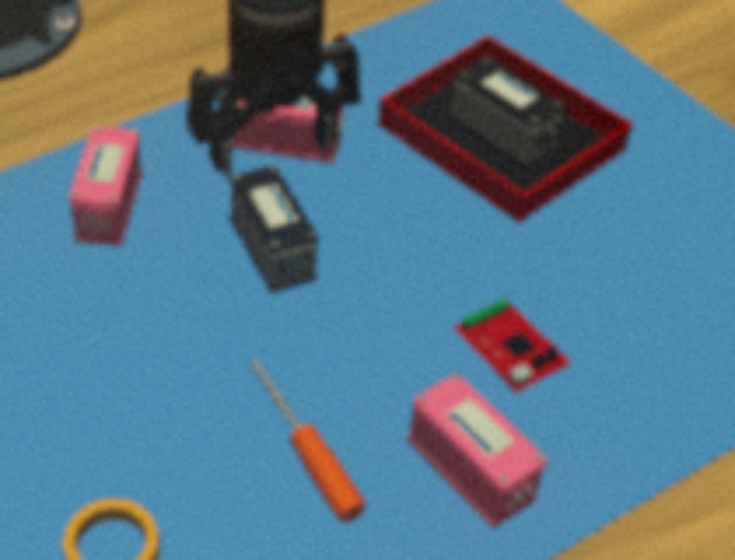

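The bad module stands upright in the tray at crop (505,110). The gripper hangs over the second grey module at (272,230). I'll descend and grip it.

Request:
move_arm(series=[[[1, 1, 0, 25, 0], [1, 1, 0, 50, 0], [1, 1, 0, 72, 0], [1, 1, 0, 86, 0], [1, 1, 0, 90, 0], [1, 1, 0, 90, 0], [0, 1, 0, 90, 0], [0, 1, 0, 90, 0], [0, 1, 0, 90, 0], [0, 1, 0, 90, 0]]])

```text
time_s: 17.73
eef_pos: [0.4736, 0.0803, 0.0137]
eef_rot: [-0.0, 0.996, -0.093, 0.001]
wrist_force: [-1.4, 0.6, 2.4]
opening: 0.534
grasp_force: 62.1
```

Request:
move_arm(series=[[[0, 0, 0, 0, 0], [0, 0, 0, 0, 0], [0, 0, 0, 0, 0], [0, 0, 0, 0, 0], [0, 0, 0, -5, 0], [0, 0, 0, -20, 0], [0, 0, 0, -40, 0], [0, 0, 0, -65, 0], [0, 0, 0, -90, 0], [0, 0, 0, -100, 0]]])

```text
time_s: 18.57
eef_pos: [0.4737, 0.08, 0.1154]
eef_rot: [0.0, 0.996, -0.093, 0.002]
wrist_force: [1.0, 0.4, -4.2]
opening: 0.528
grasp_force: 62.6
```

Run:
```python
from h import *
# dock geometry refined while arm is away
go([434,-347,120],-14.5)
for n in("top","scene"):
    p,d=camera(n)
    for o in outline_of("dock",n)[:1]:
        q=pts(n,d,o["region"])
        for lo,hi in((.040,.065),(.012,.030),(.005,.065)):
            s=q[(q[:,2]>lo)&(q[:,2]<hi)]
            if len(s)>20:
                r=cv2.minAreaRect((s[:,:2]*1000).astype(np.float32));print(n,round(o["conf"],2),lo,len(s),np.round(r[0],1),np.round(r[1],1),round(r[2],1),"med z",np.round(np.median(s[:,2]),4))
    if n=="top": cv2.imwrite("pics/dock.png",cv2.resize(p[205:305,355:440],None,fx=6,fy=6,interpolation=cv2.INTER_CUBIC))
```

```text
t 18.57 pos [473.7  80.  115.4] yaw -10.73 zt [ 0.004 -0.    -1.   ] op 0.53 gf 62.6 q6 1.68
 shift [ 40.5 426.9  -4.6] turn 0.066
 F tool [ 0.86 -0.59  4.18] T tool [ 0.0407  0.1396 -0.0422]
top 0.78 0.04 353 [ 434.3 -345.9] [ 67.2 124.8] 75.3 med z 0.047
top 0.78 0.012 778 [ 434.3 -344.4] [ 93.2 145.9] 75.5 med z 0.0207
top 0.78 0.005 2415 [ 434.2 -345.5] [ 96.3 150. ] 75.7 med z 0.0123
scene 0.6 0.04 288 [ 434.8 -348.2] [ 66.6 131.1] 75.9 med z 0.0486
scene 0.6 0.012 843 [ 437.3 -348.3] [ 95.3 149.9] 75.7 med z 0.0149
scene 0.6 0.005 1586 [ 419.  -345.6] [100.2 186.7] 75.6 med z 0.0192
```

View pics/dock.png

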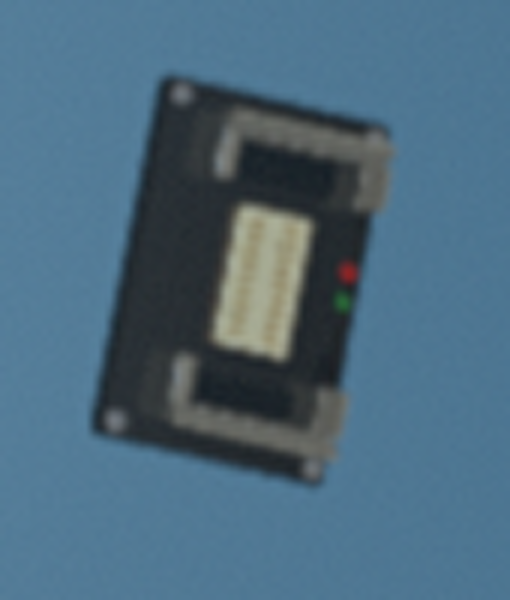

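The dock is at (434,-346) mm with yaw -14.4°, connector in the middle at pixel (262,283), seat empty. I'll carry the sound module over it.

Request:
move_arm(series=[[[0, 2, 20, 0, 0.02], [0, 6, 55, 0, 0.04], [0, 10, 95, 0, 0.064], [0, 14, 136, 0, 0.064], [0, 18, 177, 0, 0.064], [0, 22, 218, 0, 0.064], [0, 26, 259, 0, 0.064], [0, 30, 300, 0, 0.064], [0, 34, 340, 0, 0.064], [0, 38, 370, 0, 0.064]]])

```text
time_s: 19.6
eef_pos: [0.4389, -0.2927, 0.11]
eef_rot: [-0.001, 0.992, -0.126, -0.001]
wrist_force: [0.8, -0.6, -3.5]
opening: 0.532
grasp_force: 63.2
```

Request:
move_arm(series=[[[0, -24, 25, 0, 0], [0, -24, 45, 0, 0], [0, -24, 55, 0, 0], [0, -24, 55, 0, 0], [0, -24, 55, 0, 0], [0, -24, 55, 0, 0], [0, -24, 55, 0, 0], [0, -24, 55, 0, 0], [0, -24, 55, 0, 0], [0, -24, 55, 0, 0]]])

```text
time_s: 20.43
eef_pos: [0.4043, -0.3373, 0.1124]
eef_rot: [0.0, 0.992, -0.125, 0.0]
wrist_force: [0.2, 1.1, -3.7]
opening: 0.533
grasp_force: 63.1
```

Run:
```python
from h import *
go([434.3,-346.5,87],-14.4)
for n in("top","scene"):
    p,d=camera(n)
    if n=="scene": cv2.imwrite("pics/s2.png",cv2.resize(p[140:260,90:210],None,fx=5,fy=5,interpolation=cv2.INTER_CUBIC))
    for o in outline_of("module_a",n):
        q=pts(n,d,o["region"])
        if len(q)<5 or q[:,1].mean()>-.25: continue
        q=q[(q[:,2]<.17)&(q[:,2]>.09)]
        a=np.radians(-14.4);L=(q[:,:2]*1000-[434.3,-346.5])@np.array([[np.cos(a),-np.sin(a)],[np.sin(a),np.cos(a)]])
        print(n,round(o["conf"],2),np.round(o["bbox"]),len(q),"x range",np.round(np.percentile(L[:,0],[1,99]),1),"y",np.round(np.percentile(L[:,1],[1,99]),1),"z",np.round(np.percentile(q[:,2],[1,99]),3))
```

```text
t 20.43 pos [ 404.3 -337.3  112.4] yaw -14.34 zt [ 0. -0. -1.] op 0.53 gf 63.1 q6 0.9
 shift [31.4  1.5 25.4] turn 0.001
 F tool [-0.07 -1.09  3.71] T tool [-0.0099  0.0224 -0.0417]
top 0.72 [415. 270.  43.  57.] 1037 x range [-84.4  17.7] y [-18.6  25.8] z [0.101 0.158]
scene 0.55 [126. 186.  24.  36.] 627 x range [-51.2  22.3] y [-22.2  24.4] z [0.105 0.161]
```

Request:
move_arm(series=[[[0, 10, 1, 0, 0], [0, 22, 2, 0, 0], [0, 30, 2.6, 0, 0], [0, 33, 2.6, 5, 0], [0, 33, 2.6, 13, 0], [0, 33, 2.6, 20, 0], [0, 33, 2.6, 25, 0], [0, 33, 2.6, 25, 0], [0, 33, 2.6, 25, 0], [0, 33, 2.6, 25, 0]]])

```text
time_s: 21.47
eef_pos: [0.4351, -0.3485, 0.0874]
eef_rot: [-0.0, 0.992, -0.125, -0.0]
wrist_force: [0.0, 0.4, -4.1]
opening: 0.53
grasp_force: 63.1
```

Run:
```python
from h import *
go([436,-347.5,87],-14.4)
for n in("top","scene"):
    p,d=camera(n)
    if n=="scene": cv2.imwrite("pics/s3.png",cv2.resize(p[140:260,90:210],None,fx=5,fy=5,interpolation=cv2.INTER_CUBIC))
    for o in outline_of("module_a",n):
        q=pts(n,d,o["region"])
        if len(q)<5 or q[:,1].mean()>-.25: continue
        q=q[(q[:,2]<.14)&(q[:,2]>.08)]
        a=np.radians(-14.4);L=(q[:,:2]*1000-[434.3,-346.5])@np.array([[np.cos(a),-np.sin(a)],[np.sin(a),np.cos(a)]])
        print(n,round(o["conf"],2),np.round(o["bbox"]),len(q),"x range",np.round(np.percentile(L[:,0],[1,99]),1),"y",np.round(np.percentile(L[:,1],[1,99]),1),"z",np.round(np.percentile(q[:,2],[1,99]),3))
```

```text
t 21.47 pos [ 435.1 -348.5   87.4] yaw -14.4 zt [-0.  0. -1.] op 0.53 gf 63.1 q6 0.93
 shift [ 0.6 -1.2  0.4] turn -0.0
 F tool [-0.08 -0.42  4.06] T tool [-0.0118 -0.0384  0.0026]
top 0.66 [413. 256.  39.  52.] 875 x range [-52.   49.5] y [-21.8  22.4] z [0.081 0.133]
scene 0.55 [129. 203.  26.  33.] 604 x range [-15.5  55.2] y [-24.3  20.4] z [0.082 0.137]
```

View pics/s3.png

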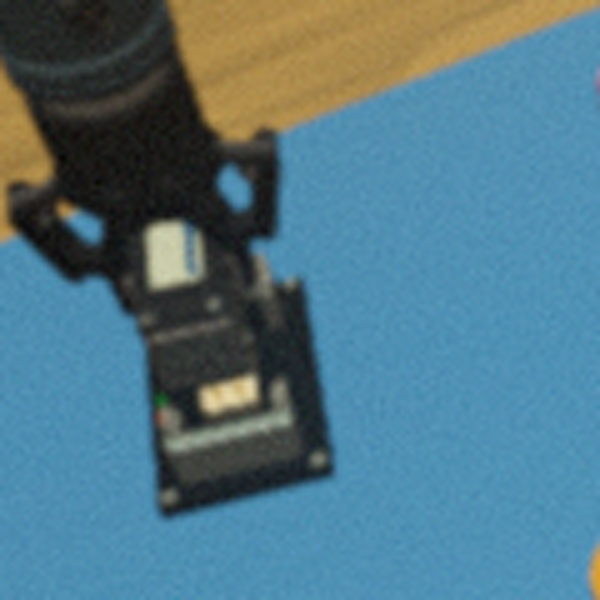

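The module hangs square over the dock with its label at (175,255). The connector at (230,395) and the front guides are visible below it. I'll lower it into the guides.

Request:
move_arm(series=[[[0, 0.8, -0.5, 8, 0], [0, 0.8, -0.5, 16, 0], [0, 0.8, -0.5, 21, 0], [0, 0.8, -0.5, 24, 0], [0, 0.8, -0.5, 27, 0], [0, 0.8, -0.5, 30, 0], [0, 0.8, -0.5, 33, 0], [0, 0.8, -0.5, 36, 0], [0, 0.8, -0.5, 39, 0], [0, 0.8, -0.5, 42, 0]]])

```text
time_s: 22.5
eef_pos: [0.4362, -0.3483, 0.0452]
eef_rot: [0.0, 0.992, -0.125, 0.0]
wrist_force: [-0.1, -0.3, -3.8]
opening: 0.529
grasp_force: 63.1
```

```bash
python3 -c "
from h import *
go([436,-348,33.7],-14.4)"
```

```text
t 22.5 pos [ 436.2 -348.3   45.2] yaw -14.39 zt [ 0. -0. -1.] op 0.53 gf 63.1 q6 0.94
 shift [-0.3 -0.2 11.5] turn 0.0
 F tool [0.02 0.33 3.81] T tool [-0.0342 -0.011   0.0138]
```

Request:
move_arm(series=[[[0, 0, 0, 1, 0], [0, 0, 0, 2, 0], [0, 0, 0, 3, 0], [0, 0, 0, 4, 0], [0, 0, 0, 5, 0], [0, 0, 0, 6, 0], [0, 0, 0, 7, 0], [0, 0, 0, 8, 0], [0, 0, 0, 9, 0], [0, 0, 0, 9.5, 0]]])

```text
time_s: 23.33
eef_pos: [0.4363, -0.3484, 0.0368]
eef_rot: [0.0, 0.992, -0.125, 0.0]
wrist_force: [-1.8, 3.0, 6.0]
opening: 0.534
grasp_force: 64.0
```

```bash
python3 -c "
from h import *
go([436,-348,33.7],-14.4)"
```

```text
t 23.33 pos [ 436.3 -348.4   36.8] yaw -14.38 zt [ 0. -0. -1.] op 0.53 gf 64.0 q6 0.94
 shift [-0.4 -0.3  3.1] turn 0.0
 F tool [-2.52 -2.44 -6.  ] T tool [ 0.3851 -0.5816 -0.0086]
```

Request:
move_arm(series=[[[0, 0, 0, 0.5, 0], [0, 0, 0, 1, 0], [0, 0, 0, 1.5, 0], [0, 0, 0, 2, 0], [0, 0, 0, 2.5, 0], [0, 0, 0, 3, 0], [0, 0, 0, 3.5, 0], [0, 0, 0, 3.5, 0], [0, 0, 0, 3.5, 0], [0, 0, 0, 3.5, 0]]])

```text
time_s: 24.17
eef_pos: [0.4363, -0.3483, 0.0337]
eef_rot: [0.0, 0.992, -0.125, 0.0]
wrist_force: [-3.3, 3.2, 7.5]
opening: 0.533
grasp_force: 64.6
```

```bash
python3 -c "
from h import *
go([436,-348,33.7],-14.4)"
```

```text
t 24.17 pos [ 436.3 -348.3   33.7] yaw -14.38 zt [ 0. -0. -1.] op 0.53 gf 64.6 q6 0.94
 shift [-0.4 -0.3 -0. ] turn 0.0
 F tool [-3.95 -2.29 -7.54] T tool [ 0.5105 -0.7888  0.0238]
```

Nearly or just home. I'll press slightly more until the force rises.

Request:
move_arm(series=[[[0, 0, 0, 0.4, 0], [0, 0, 0, 0.8, 0], [0, 0, 0, 1.2, 0], [0, 0, 0, 1.6, 0], [0, 0, 0, 2, 0], [0, 0, 0, 2, 0], [0, 0, 0, 2, 0], [0, 0, 0, 2, 0], [0, 0, 0, 2, 0], [0, 0, 0, 2, 0]]])

```text
time_s: 25.0
eef_pos: [0.4364, -0.3484, 0.0335]
eef_rot: [0.0, 0.992, -0.125, -0.0]
wrist_force: [-9.7, 8.7, 25.0]
opening: 0.532
grasp_force: 66.5
```

```bash
python3 -c "
from h import *
go([436,-348,33.7],-14.4)"
```

```text
t 25.0 pos [ 436.4 -348.4   33.5] yaw -14.36 zt [-0. -0. -1.] op 0.53 gf 66.5 q6 0.94
 shift [-0.5 -0.3 -0.2] turn 0.001
 F tool [-11.51  -5.99 -25.03] T tool [ 1.2289 -1.8579  0.0463]
```

It has bottomed. I'll ease off, release and rise.

Request:
move_arm(series=[[[0, 0, 0, -1, 0], [0, 0, 0, -2, 0], [0.65, 0, 0, -2, 0], [0.8, 0, 0, -2, 0], [1, 0, 0, -2, 0], [1, 0, 0, -2, 0], [1, 0, 0, -2, 0], [1, 0, 0, -20, 0], [1, 0, 0, -50, 0], [1, 0, 0, -90, 0]]])

```text
time_s: 25.83
eef_pos: [0.4344, -0.3462, 0.1182]
eef_rot: [-0.002, 0.992, -0.125, -0.002]
wrist_force: [0.5, -0.8, -0.0]
opening: 1.003
grasp_force: 0.0
```

Request:
move_arm(series=[[[1, 0, -30, -30, 0], [1, 0, -70, -50, 0], [1, 0, -110, -50, 0], [1, 0, -150, -50, 0], [1, 0, -190, -50, 0], [1, 0, -220, -50, 0], [1, 0, -220, -50, 0], [1, 0, -220, -50, 0], [1, 0, -220, -50, 0], [1, 0, -220, -50, 0]]])

```text
time_s: 26.67
eef_pos: [0.4907, -0.1362, 0.1703]
eef_rot: [0.0, 0.992, -0.126, -0.0]
wrist_force: [-1.1, -0.0, 0.4]
opening: 1.001
grasp_force: 0.0
```

Run:
```python
from h import *
go([436,-348,33.7],-14.4)
for n in("top",):
    p,d=camera(n);cv2.imwrite("pics/end.png",cv2.resize(p,None,fx=1.5,fy=1.5))
    for o in outline_of("module_a",n):
        q=pts(n,d,o["region"])
        if len(q)<50: continue
        top=q[q[:,2]>np.percentile(q[:,2],95)-.008];r=cv2.minAreaRect((top[:,:2]*1000).astype(np.float32))
        print(round(o["conf"],2),np.round(o["bbox"]),"z",round(np.median(top[:,2]),4),np.round(r[0],1),np.round(r[1]),round(r[2],1))
```

```text
t 26.67 pos [ 490.7 -136.2  170.3] yaw -14.46 zt [-0. -0. -1.] op 1.0 gf 0.0 q6 1.32
 shift [-1.000e-01  2.187e+02  1.367e+02] turn -0.001
 F tool [-1.11  0.3  -0.41] T tool [ 0.0085 -0.0285  0.0186]
0.94 [178. 294.  45.  45.] z 0.057 [352.5 176.4] [103.  46.] 44.8
0.83 [219. 117.  25.  51.] z 0.0569 [762.6  81. ] [105.  46.] 3.4
0.72 [ 97. 246.  32.  50.] z 0.0612 [461.3 363.1] [104.  47.] 8.7
0.56 [262. 296.  38.  50.] z 0.0567 [340.8 -19.5] [ 45. 103.] 49.7
```

View pics/end.png

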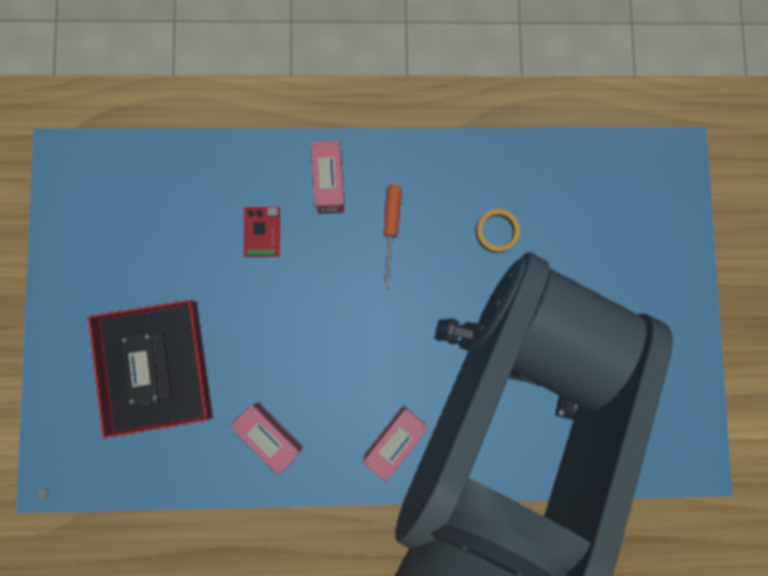

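In the picture the tray module stands upright at (140,368) and the bystanders are unmoved, but the arm hides the dock from above. I'll check its height with the scene camera.

Run:
```python
from h import *
p,d=camera("scene")
for t in("module_a","dock"):
  for o in outline_of(t,"scene"):
    q=pts("scene",d,o["region"])
    if len(q)<50: continue
    top=q[q[:,2]>np.percentile(q[:,2],95)-.008];r=cv2.minAreaRect((top[:,:2]*1000).astype(np.float32))
    print(t,round(o["conf"],2),np.round(o["bbox"]),"z",round(np.median(top[:,2]),4),np.round(r[0],1),np.round(r[1]),round(r[2],1))
cv2.imwrite("pics/s4.png",cv2.resize(p[140:260,90:210],None,fx=5,fy=5,interpolation=cv2.INTER_CUBIC))
```

```text
module_a 0.86 [219. 157.  23.  23.] z 0.0593 [416.2 -65.4] [ 54. 200.] 61.5
module_a 0.8 [272. 137.  33.  23.] z 0.0594 [354.1 176.3] [100.  51.] 44.3
module_a 0.8 [327. 230.  34.  39.] z 0.059 [764.4  78.6] [105.  48.] 4.1
module_a 0.77 [335. 132.  27.  30.] z 0.0631 [462.7 359.4] [104.  48.] 6.6
module_a 0.64 [134. 207.  23.  41.] z 0.0796 [ 436.  -349.2] [ 47. 106.] 75.6
dock 0.85 [138. 218.  32.  52.] z 0.0486 [ 438.3 -348.7] [ 66. 120.] 75.7
dock 0.5 [134. 207.  24.  36.] z 0.0796 [ 436.6 -349.4] [ 47. 104.] 75.7
```

View pics/s4.png

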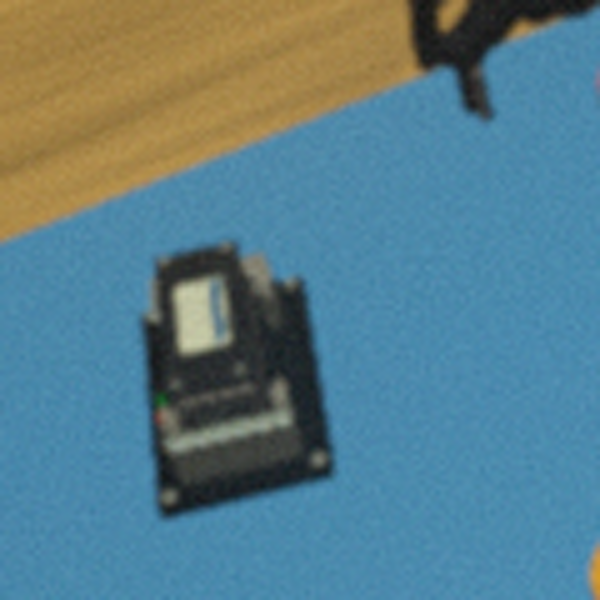

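The module sits in the dock with its label at (200,315). Its top is 78 mm above the table after bias correction, so it is fully home.

```bash
python3 -c "
from h import *
print(order.hand_in())"
```

```text
the job is handed in; nothing more can be done
None
```

I handed the job in at about 27 s: the module first at (475,-81) mm shifted the wrist moment both ways when shaken and now stands upright in the red tray, and its twin, which I did not shake, is pressed home in the dock (no verdict was returned).

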